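# Seat the fill mirror on its kinematic base

### The arm

A 6-joint arm with a two-finger parallel gripper is mounted at the origin on a cart in front of the work surface, level with it; the furniture and walls round the work are solid. World frame = base frame: x ahead of the robot, y to its left, z up, the work surface at z = 0. Lengths are in m, angles in rad, forces in N, time in s.
With the tool pointing down it reaches from about 0.3 to 0.75 m from the base axis. Payload 8.5 kg.
Tool frame: the origin (TCP) lies at the very end of the fingers, on their centre line; the grasp point (between the pads) lies 19 mm behind it; z points along the fingers, y is the direction in which the jaws open and shut (so a half turn about z gives the same grasp; the last joint's range is limited). The gripper opens to 88 mm and grips with 3 to 60 N. Pads are 18 mm wide; open, the fingers measure 123 mm over their backs; the gripper's body (75 mm by 187 mm) begins 45 mm behind the grasp point.
Start: joints at [-1.356, 0.381, 1.297, -0, 1.464, -0.215], TCP at [0.229, -0.5, 0.239] pointing down, gripper open.
Joint ranges: [-3.11, 3.11], [-0.89, 2.33], [0.22, 2.48], [-1.42, 4.56], [0.17, 2.85], [-2.88, 2.88]. Speed limits (rad/s): [2.39, 2.39, 3.14, 3.14, 3.14, 3.14].

### API

Orientations are given as a unit quaternion [w, x, y, z].
In Python, from plant import readout, read_camera, robot gives the robot as it stands. The module is installed in compiled form; this text tells all that it offers.
- The arm moves only by the tool apply_moves, never from a script. Its argument "moves" is text: rows parted by semicolons, each of 6 numbers parted by spaces: the shift along the tool's x, y, z in mm, then the turn, a rotation vector about the tool's x, y, z in rad. A call has 1 to 5 rows; each row is the pose to reach, as a shift and turn from the pose commanded when the call began, along the tool's axes at that moment; what a row does not reach only later rows make up. A row lasts 1/12 s, in which the tool goes at most 41.7 mm and 7.16 degrees, less where a joint would pass 70% of its speed; a pose out of reach is approached as far as the arm can. A call with a gripper value outside its range is refused whole. "jaw" is the closure in counts, from 0 (fully open) to 255 (shut), set as the call begins (left out, the last holds). The fingers move at their own pace and stop on an object; "grip_force" is the grip in N (left out, the last holds). Time passes only in rows, so rows that repeat a pose let the fingers close. It gives the time, the measured TCP pose, the force and the opening at its end, in the units of the state.
- readout.state(): the state, without advancing time (a new reading comes with each control period).
- read_camera(name): name is "scene" or "side" or "wrist"; returns a dict with "pixels" (400x640x3 uint8, red, green, blue), "fovy" (degrees; the focal length in pixels is half the picture's height over the tangent of half this angle, whatever the lens; pixels are square), "cx", "cy" (the principal point, pixels), "xyz" and "attitude" of the camera in the world. Camera axes: x right, y down, z forward; pixel columns grow to the right and rows downward; lengths in m; the calibration is good to about 2 mm. A picture is of the moment at which its call begins. There is no depth.
- robot.sign_off(): hands the job in, once; it reports no verdict.
The state is a dict: "time_s": time; "qpos": joint angles; "qvel": joint speeds; "effort": joint torques, N m; "position": TCP position; "tcp_rot": TCP orientation; "force": force on the tool from outside, world axes, zero at the start; "moment": the same for the moment, N m; "finger_gap": finger opening in m.
Only numpy, scipy, OpenCV 4.12 (cv2) and the standard library are available. Lean on these libraries where they do the work, as an engineer would, in place of code of your own. Each camera call takes 0.05 s, during which the arm holds its last target. There are 200 camera calls.

### The job

Lift the white fill-mirror plate by its black grip and set it on the kinematic base with its three ball feet fully home: the nose foot in the cone, one rear foot in the groove, the other on the flat. The seats have been slid along the base by an unknown amount, so feel for the cone with light contact, then press the mirror straight down with about 12 N for half a second to bed it, and let go. Never push the mirror against the base with more than 20 N, never drop it or tip it, and leave everything else on the table where it is.

Things in the scene. Friction and masses are not known exactly. Their poses are not given: they have to be found in the camera images.
- mirror_grip (a point): Centre of the black grip of the loose fill-mirror plate (about 0.45 kg); grip 18 mm along x, 32 mm along y, 46 mm high: pinch it across x from above. z up, -x to the narrow nose foot, +y to the small mirror (70 mm long, up to 30 mm above this point, 40 to 60 mm off in y). White plate under it: x -66 to +44, y -62 to +62 mm, its top 23 mm below this point.
- nose_foot (a point): Centre of the steel nose ball, one of three ball feet of 6 mm radius under the mirror plate; axes as mirror_grip. In the frame of mirror_grip the ball centres lie at x,y,z = (-50,0,-39) nose, (+25,+45,-39) and (+25,-45,-39) mm. The plate starts standing on them on the table.
- mirror_base: Fixed grey base, 236 (x) by 190 mm (y); origin at the centre of its underside on the table, z up; the seated plate has the same axes, nose to -x. It carries a slide with three steel blocks, 84 mm long: cone seat in the narrowest, V groove pointing at the cone, and flat. The slide is locked with all three seats shifted by an unmeasured -20 to +20 mm along the base's x.
- seat_middle (a point): Where the grip centre comes when the plate is fully home and the slide is centred: 79 mm above the table, in the middle of the base (fixed to the base, not to the slide). Riding on the block tops instead, the grip is 4.4 mm higher. Seats with the slide centred: cone (-50,0), groove (+25,+45), flat (+25,-45) mm in x,y from here.
- cone_middle (a point): Middle of the cone's mouth when the slide is centred, 38 mm above the table (fixed to the base). The cone and groove block tops are at this height, the flat 4.4 mm lower. Cone and groove have walls 60 degrees steep and mouths 12 mm wide. The cone block's top reaches 42 mm to either side in x and 16 mm in y of the cone. Contacts are stiff; polished seats: let go within 2 mm, the plate slides home.
- blue_mist_bottle: Bystander: blue bottle, 36 mm across, 115 mm high; origin at its underside.
- lemon: Bystander: yellow lemon, 72 mm long, 58 mm high; origin at its underside.
- white_pot: Bystander: small white plastic pot, 67 mm across, 55 mm high; origin at its underside.

How it is judged:
By the outcome, as a careful person would: the job done as asked, in the order asked, and still so for the second after the job is handed in, with the robot touching nothing.
It also fails if it takes over 67 s, if anything falls off the work surface, if the arm or the gripper's body presses on something with over 40 N, if the wrist force passes 120 N, or if a joint passes its speed limit or range.

## Working session

There is one attempt and no reset: what is moved stays moved. The work goes in short steps, Python scripts to look and compute and a tool call to move; the robot and the scene stay as the last step left them, time stands still between calls to the robot, and variables do not carry over. Pictures are saved under pics/ and viewed, about 8 in all and at most 12, crops included, and the job is handed in when it is done.

Besides the shell and the picture viewer there is one more tool, called after "Emit:" as a command line: name --argument value ..., lists and objects as JSON in quotes. apply_moves: Moves the arm, as the interface text tells. Its arguments: {"type":"object","properties":{"moves":{"type":"string"},"jaw":{"type":"number"},"grip_force":{"type":"number"}},"required":["moves"]}

```bash
mkdir -p pics
cat > h.py <<'E'
import numpy as np, cv2, json
from plant import readout, read_camera, robot
from scipy.spatial.transform import Rotation as R
def shot(n,f=None):
    c=read_camera(n)
    if f: cv2.imwrite('pics/'+f,cv2.cvtColor(c['pixels'],cv2.COLOR_RGB2BGR))
    return c
def rot(q):
    q=np.array(q,float)
    return q if q.shape==(3,3) else R.from_quat([q[1],q[2],q[3],q[0]]).as_matrix()
def foc(c): return 200/np.tan(np.radians(c['fovy'])/2)
def ray(c,u,v):
    f=foc(c); return np.array(c['xyz']), rot(c['attitude'])@np.array([(u-c['cx'])/f,(v-c['cy'])/f,1])
def onz(c,u,v,z):
    o,d=ray(c,u,v); return o+d*(z-o[2])/d[2]
def proj(c,p):
    q=rot(c['attitude']).T@(np.array(p)-np.array(c['xyz'])); f=foc(c)
    return np.array([c['cx']+f*q[0]/q[2],c['cy']+f*q[1]/q[2]])
E
python3 - <<'E'
from h import *
for n in('scene','side'):
    c=shot(n,n+'0.png'); print(n,c['fovy'],c['cx'],c['cy'],c['xyz'],c['attitude'])
    np.save(n+'0.npy',c,allow_pickle=True)
print(readout.state())
a,b=[cv2.imread(f'pics/{n}0.png') for n in('scene','side')]
E
```

```text
scene 46.75271279995687 325.73605933440086 198.44107423803283 [-0.08372065  0.80749023  0.63040151] [ 0.18135446 -0.33039681  0.79614266 -0.47339769]
side 42.10406128271811 313.8223947363428 203.2884637236566 [ 0.47809666 -1.2020945   0.84428292] [-0.49069467  0.87068264 -0.02517095  0.02229157]
{'time_s': 0.1, 'qpos': array([-1.35631573e+00,  3.81138836e-01,  1.29812405e+00, -1.78001918e-05,
        1.46361401e+00, -2.15310301e-01]), 'qvel': array([-0.0002348 , -0.0013793 , -0.00231184,  0.00070411, -0.00074371,
       -0.00105068]), 'effort': array([ 2.98003375e-03, -4.38648319e+01, -2.24914724e+01,  7.14353984e-02,
        3.41621612e-02, -9.77982631e-05]), 'position': array([ 0.22911047, -0.49974313,  0.23821458]), 'tcp_rot': array([-6.42121315e-04,  9.76998289e-01,  2.13246174e-01, -8.58202437e-06]), 'force': array([-0.2035114 , -0.22533881, -0.12737477]), 'moment': array([ 0.00273766, -0.0317837 , -0.04965559]), 'finger_gap': 0.08811945423383505}
```

View pics/scene0.png

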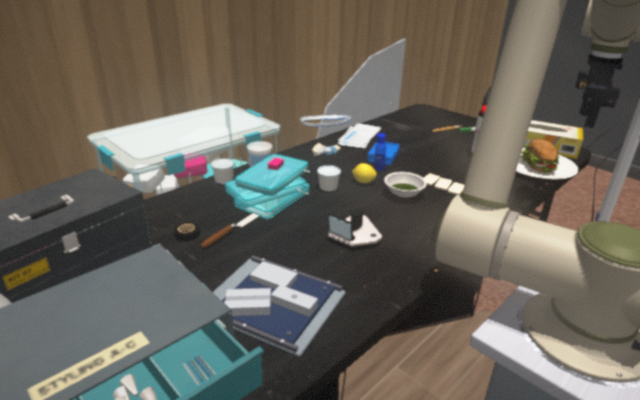

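View pics/side0.png

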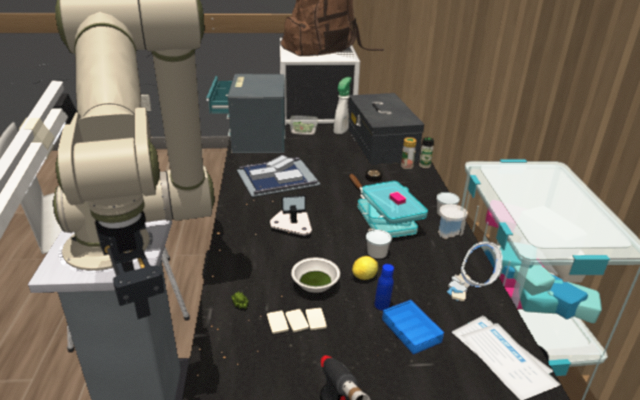

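Scene: the plate is near (355,230), with the base near (280,300). In the side view the plate is near (292,215) and the base near (278,175). Next I'll enlarge both.

Run:
```python
import cv2,numpy as np
a,b=[cv2.imread(f'pics/{n}0.png') for n in('scene','side')]
def cr(i,x,y,w,h,W,H): return cv2.resize(i[y:y+h,x:x+w],(W,H),interpolation=cv2.INTER_CUBIC)
top=np.hstack([cr(a,200,250,150,105,420,294),cr(a,320,205,67,52,375,294)])[:,:800]
bot=np.hstack([cr(b,230,148,98,69,420,294),cr(b,262,188,62,49,375,294)])[:,:800]
cv2.imwrite('pics/c1.png',np.vstack([top,bot]))
```

```text
(no output)
```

View pics/c1.png

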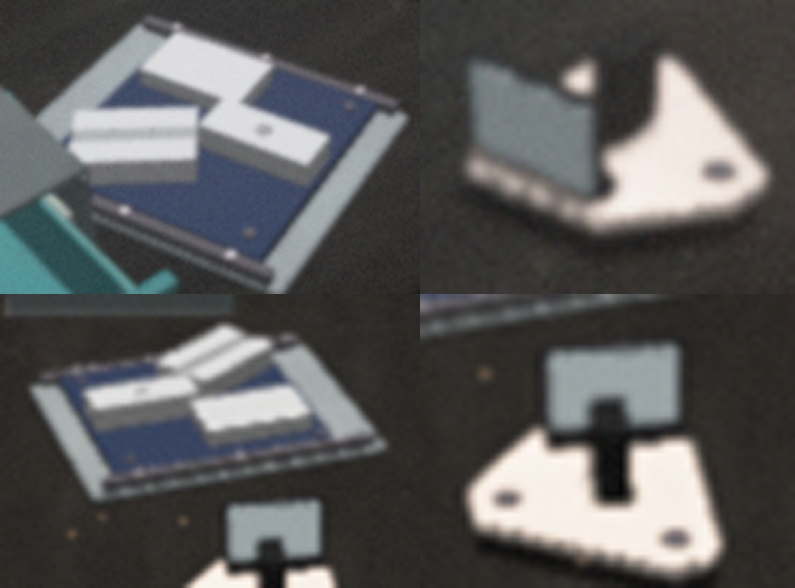

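Run:
```python
from h import *
s=np.load('scene0.npy',allow_pickle=True).item(); d=np.load('side0.npy',allow_pickle=True).item()
S=lambda u,v,z:onz(s,u,v,z).round(4); D=lambda u,v,z:onz(d,u,v,z).round(4)
print('nose',S(373.2,235.4,.022),D(276.4,222.0,.022))
print('rear-y',D(304.3,228.7,.022))
n=D(276.4,222.0,.022);r=D(304.3,228.7,.022);v=r-n;print('dist',np.linalg.norm(v),'yaw',np.degrees(np.arctan2(v[1],v[0])-np.arctan2(-45,75)))
print('cone',S(293.9,296.4,.038),D(263.4,170.8,.038))
for z in(0,.012):
  print('base corners scene R,T,B',[S(*p,z) for p in((344.6,291.8),(251.8,256.4),(296.4,353.6))])
  f=lambda x,y:D(230+x*98/420,148+(y-294)*69/294,z)
  print('side L,B,R,T',[f(*p) for p in((33,387),(100,499),(385,445),(295,336))])
```

```text
nose [0.4659 0.061  0.022 ] [0.4644 0.0546 0.022 ]
rear-y [0.543  0.0166 0.022 ]
dist 0.08730383725816415 yaw 5.161821225681874
cone [0.4234 0.3536 0.038 ] [0.4228 0.3436 0.038 ]
base corners scene R,T,B [array([0.3938, 0.2402, 0.    ]), array([0.6227, 0.3019, 0.    ]), array([0.3429, 0.4215, 0.    ])]
side L,B,R,T [array([0.3304, 0.4273, 0.    ]), array([0.391 , 0.2428, 0.    ]), array([0.6103, 0.3178, 0.    ]), array([ 0.548 ,  0.5139, -0.    ])]
base corners scene R,T,B [array([0.3847, 0.251 , 0.012 ]), array([0.6093, 0.3115, 0.012 ]), array([0.3347, 0.4289, 0.012 ])]
side L,B,R,T [array([0.3325, 0.4042, 0.012 ]), array([0.3922, 0.2223, 0.012 ]), array([0.6085, 0.2962, 0.012 ]), array([0.547 , 0.4895, 0.012 ])]
```

Rough values: plate nose at (0.465,0.058), yaw about 6°. Base yaw about 17°, cone near (0.423,0.348). Setting out towards the point above the grip.

Emit:
apply_moves --moves "495 -393 0 0 0 -1.25;495 -393 0 0 0 -1.25;495 -393 0 0 0 -1.25;495 -393 0 0 0 -1.25;495 -393 0 0 0 -1.25" --jaw 0

```text
time_s: 0.52
position: [0.3238, -0.3123, 0.2385]
tcp_rot: [-0.0, 0.863, 0.506, 0.0]
force: [1.1, -0.6, 0.7]
finger_gap: 0.0879
```

```bash
cat >> h.py <<'E'
def to(p,yaw,tilt=True):
    "shift (mm) and turn to reach TCP p with tool down, tool x at world angle yaw(deg)"
    s=readout.state(); T=rot(s['tcp_rot']); a=np.radians(yaw)
    G=np.array([[np.cos(a),np.sin(a),0],[np.sin(a),-np.cos(a),0],[0,0,-1]])
    print('t',s['time_s'],'pos',s['position'].round(4),'F',s['force'].round(2),'gap',round(s['finger_gap'],4))
    print('row',(T.T@(np.array(p)-s['position'])*1000).round(1),R.from_matrix(T.T@G).as_rotvec().round(3))
E
python3 -c "
from h import *
to([.515,.063,.24],96)"
```

```text
t 0.5167 pos [ 0.3238 -0.3123  0.2385] F [ 1.05 -0.6   0.66] gap 0.0879
row [420.8 -16.5  -1.3] [-0.    -0.001 -0.615]
```

Emit:
apply_moves --moves "415 -16 0 0 0 -0.6;415 -16 0 0 0 -0.6;415 -16 0 0 0 -0.6;415 -16 0 0 0 -0.6;415 -16 0 0 0 -0.6"

```text
time_s: 0.93
position: [0.4196, -0.1271, 0.2387]
tcp_rot: [-0.0, 0.675, 0.738, -0.0]
force: [0.8, -0.6, -0.5]
finger_gap: 0.088
```

```bash
python3 -c "
from h import *
to([.515,.063,.24],96)"
```

```text
t 0.9333 pos [ 0.4196 -0.1271  0.2387] F [ 0.81 -0.55 -0.54] gap 0.088
row [180.8 112.1  -1.3] [-0.    -0.    -0.015]
```

Emit:
apply_moves --moves "181 112 0 0 0 -0.01;181 112 0 0 0 -0.01;181 112 0 0 0 -0.01;181 112 0 0 0 -0.01;181 112 0 0 0 -0.01"

```text
time_s: 1.35
position: [0.514, 0.0588, 0.2386]
tcp_rot: [-0.0, 0.673, 0.74, -0.0]
force: [0.8, -1.1, -0.0]
finger_gap: 0.0882
```

Emit:
apply_moves --moves "5 3 0 0 0 0;5 3 0 0 0 0;5 3 0 0 0 0"

```text
time_s: 1.6
position: [0.5158, 0.0616, 0.2384]
tcp_rot: [-0.0, 0.673, 0.74, -0.0]
force: [-1.3, -0.6, -0.7]
finger_gap: 0.0882
```

```bash
python3 -c "
from h import *
to([.515,.063,.24],96)
c=shot('wrist','w1.png');np.save('w1.npy',c,allow_pickle=True);print({k:v for k,v in c.items() if k!='pixels'})
for p in ([.515,.063,.068],[.465,.058,.022]): print(proj(c,p))"
```

```text
t 1.6 pos [0.5158 0.0616 0.2384] F [-1.27 -0.59 -0.66] gap 0.0882
row [ 1.5 -0.7 -1.6] [-0.001  0.    -0.01 ]
{'fovy': 64.05501153842374, 'cx': 316.5989089302842, 'cy': 199.6978739212149, 'xyz': array([0.50916662, 0.13167568, 0.3838947 ]), 'attitude': array([0.13878641, 0.98919342, 0.04688386, 0.00605132])}
[316.25317843 179.23005794]
[272.5620318  170.87915542]
```

View pics/w1.png

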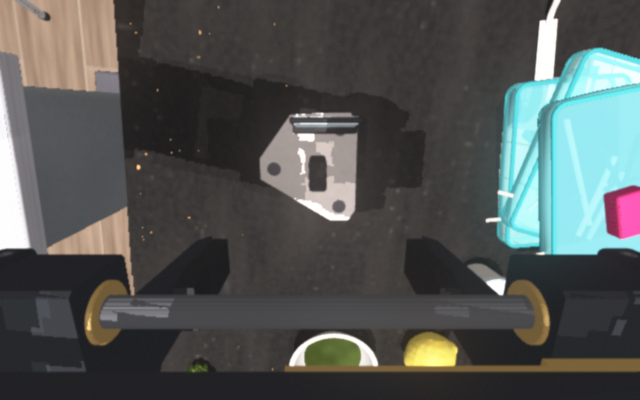

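Wrist view: nose mark at about (274,169), rear -y mark at about (339,207), black grip at about (318,173).

Run:
```python
from h import *
c=np.load('w1.npy',allow_pickle=True).item()
g=cv2.cvtColor(c['pixels'],cv2.COLOR_RGB2GRAY)
pl=cv2.inRange(g,120,255)
def cen(x,y,w):
    r=g[y-w:y+w+1,x-w:x+w+1]; m=(r<105).astype(np.uint8)
    n,l,st,ce=cv2.connectedComponentsWithStats(m); i=l[w,w]; print(st[i]); return ce[i]+[x-w,y-w]
n=cen(274,169,10);r=cen(339,207,9);k=cen(318,173,21)
print(n,r,k)
N=onz(c,*n,.022);Q=onz(c,*r,.022);v=Q-N
yaw=np.degrees(np.arctan2(v[1],v[0])-np.arctan2(-45,75))
print(N,Q,'dist',np.linalg.norm(v),'yaw',yaw)
a=np.radians(yaw);X=np.array([np.cos(a),np.sin(a),0])
print('grip from nose',N+.05*X,'from rear',Q+.025*-X+.045*np.array([-X[1],X[0],0]),'grip top',onz(c,*k,.062))
```

```text
[  4   4  12  13 123]
[ 4  4 10 10 82]
[ 12   4  18  35 585]
[273.59349593 168.70731707] [338.40243902 206.20731707] [317.2034188  173.04615385]
[0.46603357 0.06063275 0.022     ] [0.54503136 0.02299757 0.022     ] dist 0.08750461656579851 yaw 5.490254074097816
grip from nose [0.51580419 0.06541657 0.022     ] from rear [0.51584061 0.06539922 0.022     ] grip top [0.51547017 0.06821937 0.062     ]
```

Emit:
apply_moves --moves "4 0 170 0 0 0;4 0 170 0 0 0;4 0 170 0 0 0;4 0 170 0 0 0;4 0 170 0 0 0"

```text
time_s: 2.07
position: [0.5121, 0.0645, 0.0634]
tcp_rot: [-0.004, 0.674, 0.739, -0.003]
force: [-1.1, -0.0, -1.3]
finger_gap: 0.0882
```

```bash
python3 -c "
from h import *
to([.5158,.0655,.028],95.5)"
```

```text
t 2.0667 pos [0.5121 0.0645 0.0634] F [-1.14 -0.01 -1.27] gap 0.0882
row [ 0.6  4.2 35.3] [-0.011 -0.002 -0.005]
```

Emit:
apply_moves --moves "0 0 0 0 0 0;0 0 0 0 0 0;0 0 20 0 0 0;0 0 30 0 0 0;0 0 40 0 0 0"

```text
time_s: 2.48
position: [0.5167, 0.0654, 0.0301]
tcp_rot: [0.001, 0.673, 0.739, 0.001]
force: [0.6, -0.1, 0.7]
finger_gap: 0.0879
```

Emit:
apply_moves --moves "0 0 0 0 0 0;0 0 0 0 0 0;0 0 0 0 0 0"

```text
time_s: 2.73
position: [0.5163, 0.0658, 0.0296]
tcp_rot: [0.001, 0.673, 0.74, 0.0]
force: [0.4, -0.2, 0.4]
finger_gap: 0.0883
```

```bash
python3 -c "
from h import *
to([.5158,.0655,.028],95.5)"
```

```text
t 2.7333 pos [0.5163 0.0658 0.0296] F [ 0.43 -0.24  0.4 ] gap 0.0883
row [-0.2 -0.5  1.6] [ 0.001  0.    -0.002]
```

Emit:
apply_moves --moves "0 -0.5 1.5 0 0 0;0 -0.5 1.5 0 0 0;0 -0.5 1.5 0 0 0;0 -0.5 1.5 0 0 0;0 -0.5 1.5 0 0 0" --jaw 255 --grip_force 35

```text
time_s: 3.15
position: [0.5153, 0.0658, 0.0273]
tcp_rot: [0.0, 0.673, 0.74, 0.0]
force: [-0.3, -0.4, -0.1]
finger_gap: 0.0571
```

Emit:
apply_moves --moves "0 0 0 0 0 0;0 0 0 0 0 0;0 0 0 0 0 0;0 0 0 0 0 0;0 0 0 0 0 0"

```text
time_s: 3.57
position: [0.5153, 0.0657, 0.0272]
tcp_rot: [-0.0, 0.673, 0.74, -0.0]
force: [-0.4, 0.5, -0.5]
finger_gap: 0.0234
```

```bash
python3 -c "
from h import *
to([.5158,.0655,.028],95.5)"
```

```text
t 3.5667 pos [0.5153 0.0657 0.0272] F [-0.45  0.5  -0.46] gap 0.0234
row [-0.3  0.5 -0.8] [-0.    -0.    -0.002]
```

Emit:
apply_moves --moves "0 0 0 0 0 0;0 0 0 0 0 0;0 0 0 0 0 0;0 0 0 0 0 0;0 0 0 0 0 0"

```text
time_s: 3.98
position: [0.5153, 0.0657, 0.0273]
tcp_rot: [0.0, 0.673, 0.74, -0.0]
force: [0.1, -0.5, 0.6]
finger_gap: 0.0178
```

Emit:
apply_moves --moves "0 0 -5 0 0 0;0 0 -10 0 0 0;0 0 -20 0 0 0;0 0 -40 0 0 0;0 0 -60 0 0 0"

```text
time_s: 4.4
position: [0.5148, 0.0658, 0.0882]
tcp_rot: [-0.001, 0.673, 0.74, -0.0]
force: [1.3, -0.1, -3.2]
finger_gap: 0.0176
```

Emit:
apply_moves --moves "0 0 -25 0 0 0;0 0 -50 0 0 0;0 0 -65 0 0 0;0 0 -65 0 0 0;0 0 -65 0 0 0"

```text
time_s: 4.82
position: [0.5151, 0.0658, 0.1527]
tcp_rot: [0.0, 0.673, 0.74, 0.0]
force: [-0.8, -0.4, -4.9]
finger_gap: 0.0177
```

```bash
python3 -c "
from h import *
to([.47,.362,.22],107)"
```

```text
t 4.8167 pos [0.5151 0.0658 0.1527] F [-0.78 -0.37 -4.94] gap 0.0177
row [299.1 -17.1 -67.4] [ 0.001  0.    -0.203]
```

Held: gap is 17.7 mm and the weight is about 4.6 N. I'll go high and short of the base to get a wrist look past the plate.

Emit:
apply_moves --moves "15 -2 -15 0 0 -0.04;36 -6 -36 0 0 -0.08;60 -10 -60 0 0 -0.12;84 -14 -84 0 0 -0.16;108 -18 -108 0 0 -0.20"

```text
time_s: 5.23
position: [0.4862, 0.1724, 0.2597]
tcp_rot: [-0.001, 0.595, 0.804, -0.001]
force: [1.2, 0.7, -4.1]
finger_gap: 0.0176
```

Emit:
apply_moves --moves "23 -3 -23 0 0 0;46 -6 -46 0 0 0;60 -7 -60 0 0 0;69 -8 -69 0 0 0;69 -8 -69 0 0 0"

```text
time_s: 5.65
position: [0.4592, 0.2365, 0.3296]
tcp_rot: [0.0, 0.595, 0.804, 0.0]
force: [1.3, -0.2, -4.6]
finger_gap: 0.0175
```

Emit:
apply_moves --moves "0 0 0 0 0 0;0 0 0 0 0 0;0 0 0 0 0 0"

```text
time_s: 5.9
position: [0.4597, 0.2344, 0.3278]
tcp_rot: [-0.001, 0.596, 0.803, -0.001]
force: [-0.1, 0.3, -3.7]
finger_gap: 0.0176
```

```bash
python3 -c "
from h import *
to([.47,.362,.22],107)
c=shot('wrist','w2.png');np.save('w2.npy',c,allow_pickle=True)
for p in ([.4234,.3536,.038],): print(proj(c,p))"
```

```text
t 5.9 pos [0.4597 0.2344 0.3278] F [-0.1   0.3  -3.74] gap 0.0176
row [119.2  47.  107.6] [-0.003  0.    -0.004]
[317.04648776  63.59724808]
```

View pics/w2.png

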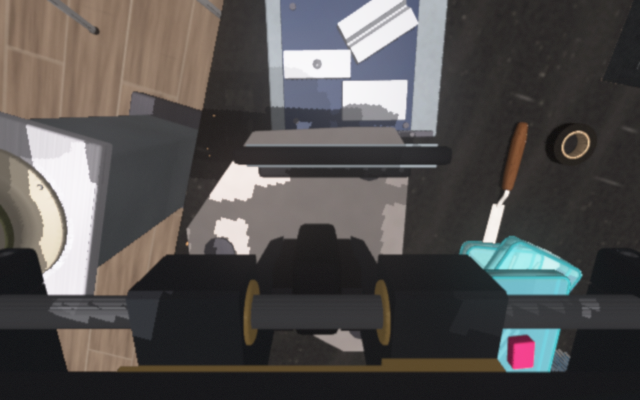

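The wrist view shows the cone at about (317,64), matching the scene camera's prediction. Now I'll take yaw and position from the block outlines.

Run:
```python
from h import *
c=np.load('w2.npy',allow_pickle=True).item()
p=c['pixels'];g=cv2.cvtColor(p,cv2.COLOR_RGB2GRAY)
G=cv2.resize(g,None,fx=4,fy=4,interpolation=cv2.INTER_CUBIC)
m=cv2.inRange(G,190,255);m[:, :4*275]=0;m[4*122:]=0;m[:,4*420:]=0
m=cv2.morphologyEx(m,cv2.MORPH_OPEN,np.ones((5,5)))
for k in cv2.findContours(m,cv2.RETR_EXTERNAL,cv2.CHAIN_APPROX_NONE)[0]:
    if cv2.contourArea(k)<8000: continue
    r=cv2.minAreaRect(k); b=(cv2.boxPoints(r)+.5)/4-.5
    z=.0336 if r[0][1]/4>85 else .038
    P=np.array([onz(c,*q,z) for q in b])[:,:2]; L=[np.linalg.norm(P[1]-P[0]),np.linalg.norm(P[2]-P[1])]
    e=(P[1]-P[0]) if L[0]>L[1] else P[2]-P[1]
    print(np.array(r[0])/4,'centre',P.mean(0).round(4),'size',np.round(L,4),'ang',np.degrees(np.arctan2(e[1],e[0]))%180)
# cone dark spot
r=g[55:74,307:329]; mm=(r<np.median(r)-40).astype(np.uint8)
n,l,st,ce=cv2.connectedComponentsWithStats(mm)
for s,q in zip(st[1:],ce[1:]):
    if s[4]>10: u=q+[307,55]; print('cone',s,u,onz(c,*u,.038))
```

```text
[374.875  99.625] centre [0.5081 0.3339] size [0.0829 0.0493] ang 16.750293349431214
[316.94348145  63.78585815] centre [0.4228 0.3535] size [0.084  0.0328] ang 17.109728192214767
[384.43444824  35.16007614] centre [0.4926 0.4084] size [0.0853 0.0214] ang 47.79153352437062
[369.41748047  12.52130508] centre [0.4667 0.4266] size [0.0787 0.0209] ang 48.23127975305304
cone [ 6  4  9 10 69] [316.68115942  63.57971014] [0.42295242 0.35348679 0.038     ]
```

Run:
```python
from h import *
d=np.load('side0.npy',allow_pickle=True).item()
print('box front bottom',onz(d,235,148,0),onz(d,284,151,0))
o,r=ray(d,234,76); print('box top at y=.65:',o+r*(.65-o[1])/r[1])
to([.4707,.3681,.14],107)
```

```text
box front bottom [0.30965816 0.60716642 0.        ] [0.4946349  0.57411853 0.        ]
box top at y=.65: [0.3202708  0.65       0.26438949]
t 5.95 pos [0.4598 0.2345 0.328 ] F [ 0.72  0.15 -4.29] gap 0.0174
row [124.8  49.5 187.9] [-0.002  0.    -0.004]
```

Emit:
apply_moves --moves "10 4 10 0 0 0;30 12 30 0 0 0;53 21 60 0 0 0;77 30 90 0 0 0;101 40 120 0 0 0"

```text
time_s: 6.37
position: [0.4682, 0.3448, 0.2069]
tcp_rot: [-0.0, 0.596, 0.803, -0.0]
force: [0.3, 0.5, -4.1]
finger_gap: 0.018
```

Emit:
apply_moves --moves "16 7 25 0 0 0;24 10 50 0 0 0;24 10 65 0 0 0;24 10 70 0 0 0;24 10 70 0 0 0"

```text
time_s: 6.78
position: [0.4706, 0.3693, 0.1373]
tcp_rot: [-0.001, 0.596, 0.803, -0.002]
force: [-0.5, -1.0, -3.5]
finger_gap: 0.0174
```

Emit:
apply_moves --moves "0 0 0 0 0 0;0 0 0 0 0 0;0 0 0 0 0 0"

```text
time_s: 7.03
position: [0.4717, 0.3694, 0.1405]
tcp_rot: [0.001, 0.596, 0.803, 0.001]
force: [0.6, -0.5, -4.3]
finger_gap: 0.0175
```

Run:
```python
from h import *
to([.4707,.3681,.072],107)
```

```text
t 7.0333 pos [0.4717 0.3694 0.1405] F [ 0.63 -0.47 -4.31] gap 0.0175
row [-1.  -1.5 68.5] [ 0.002 -0.    -0.003]
```

Emit:
apply_moves --moves "-1 -1.5 15 0 0 -0.003;-1 -1.5 30 0 0 -0.003;-1 -1.5 45 0 0 -0.003;-1 -1.5 58 0 0 -0.003;-1 -1.5 66 0 0 -0.003"

```text
time_s: 7.45
position: [0.47, 0.3678, 0.0728]
tcp_rot: [-0.0, 0.595, 0.804, -0.0]
force: [-0.0, 0.2, -4.0]
finger_gap: 0.0178
```

Emit:
apply_moves --moves "0 0 0 0 0 0;0 0 0 0 0 0;0 0 0 0 0 0;0 0 0 0 0 0"

```text
time_s: 7.78
position: [0.4705, 0.3682, 0.0743]
tcp_rot: [0.0, 0.595, 0.804, 0.001]
force: [-0.8, 0.9, -4.6]
finger_gap: 0.0177
```

Run:
```python
from h import *
to([.4707,.3681,.0612],107)
c=shot('scene','s2.png'); np.save('s2.npy',c,allow_pickle=True)
i=cv2.imread('pics/s2.png')
cv2.imwrite('pics/s2c.png',cv2.resize(i[215:355,190:350],(680,595),interpolation=cv2.INTER_CUBIC))
```

```text
t 7.7833 pos [0.4705 0.3682 0.0743] F [-0.78  0.93 -4.65] gap 0.0177
row [-0.2  0.1 13.1] [ 0.002 -0.     0.   ]
```

View pics/s2c.png

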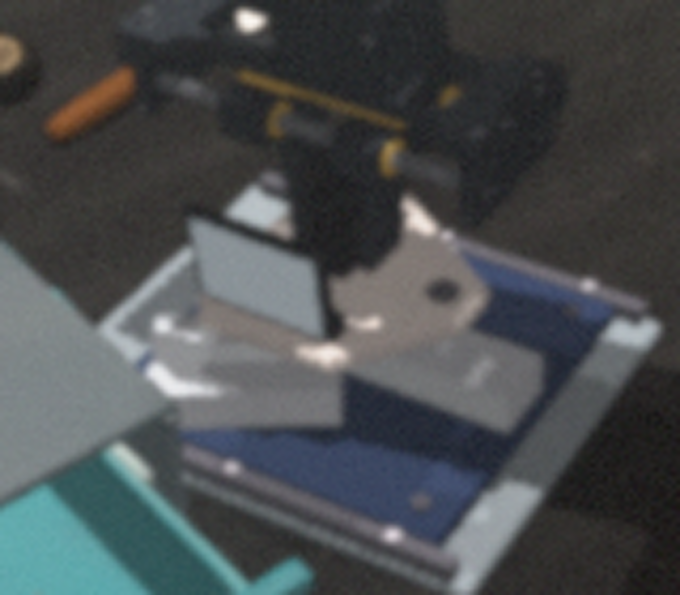

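The crop shows the nose mark at about (444,290), which is px (294.5,283.2), hanging over the cone block. Descending slowly.

Emit:
apply_moves --moves "0 0 2 0 0 0;0 0 4 0 0 0;0 0 6 0 0 0;0 0 6 0 0 0;0 0 6 0 0 0"

```text
time_s: 8.25
position: [0.47, 0.368, 0.0671]
tcp_rot: [-0.0, 0.595, 0.804, -0.0]
force: [0.3, -0.2, -4.0]
finger_gap: 0.0176
```

Run:
```python
from h import *
c=np.load('s2.npy',allow_pickle=True).item(); print(onz(c,294.5,283.2,.0691),onz(c,293.9,296.4,.038))
to([.4707,.3681,.0612],107)
```

```text
[0.42326816 0.35184598 0.0691    ] [0.42342092 0.35361668 0.038     ]
t 8.25 pos [0.47   0.368  0.0671] F [ 0.27 -0.18 -4.03] gap 0.0176
row [-0.1  0.7  5.9] [-0.  0.  0.]
```

Emit:
apply_moves --moves "0 0 0.5 0 0 0;0 0 1 0 0 0;0 0 1 0 0 0;0 0 1 0 0 0"

```text
time_s: 8.58
position: [0.47, 0.3681, 0.0662]
tcp_rot: [-0.0, 0.595, 0.804, -0.0]
force: [-1.0, -0.2, -4.3]
finger_gap: 0.0177
```

Emit:
apply_moves --moves "0 0 0.5 0 0 0;0 0 1 0 0 0;0 0 1 0 0 0;0 0 1 0 0 0"

```text
time_s: 8.92
position: [0.47, 0.368, 0.0652]
tcp_rot: [-0.0, 0.595, 0.804, -0.0]
force: [-0.3, -0.2, -4.8]
finger_gap: 0.0177
```

Already below riding height with no contact, so the foot is entering the cone. Continuing.

Emit:
apply_moves --moves "0 0 0.5 0 0 0;0 0 1 0 0 0;0 0 1 0 0 0;0 0 1 0 0 0"

```text
time_s: 9.25
position: [0.47, 0.368, 0.0642]
tcp_rot: [-0.0, 0.595, 0.804, -0.0]
force: [0.3, -0.0, -3.4]
finger_gap: 0.0179
```

Emit:
apply_moves --moves "0 0 0.5 0 0 0;0 0 0.5 0 0 0;0 0 0.5 0 0 0"

```text
time_s: 9.5
position: [0.47, 0.368, 0.0637]
tcp_rot: [-0.0, 0.595, 0.804, -0.0]
force: [-0.3, -0.6, -4.4]
finger_gap: 0.0176
```

Emit:
apply_moves --moves "0 0 0.5 0 0 0;0 0 0.5 0 0 0;0 0 0.5 0 0 0"

```text
time_s: 9.75
position: [0.4701, 0.368, 0.0632]
tcp_rot: [-0.0, 0.595, 0.804, -0.0]
force: [-0.1, 0.0, -4.5]
finger_gap: 0.0178
```

Emit:
apply_moves --moves "0 0 0.4 0 0 0;0 0 0.4 0 0 0;0 0 0.4 0 0 0"

```text
time_s: 10.0
position: [0.47, 0.368, 0.0628]
tcp_rot: [-0.0, 0.595, 0.804, -0.0]
force: [-0.4, -0.5, -4.7]
finger_gap: 0.0173
```

Emit:
apply_moves --moves "0 0 0.4 0 0 0;0 0 0.4 0 0 0;0 0 0.4 0 0 0"

```text
time_s: 10.25
position: [0.47, 0.3681, 0.0624]
tcp_rot: [-0.0, 0.595, 0.804, 0.0]
force: [0.4, 0.3, -4.0]
finger_gap: 0.0175
```

Emit:
apply_moves --moves "0 0 0.3 0 0 0;0 0 0.3 0 0 0;0 0 0.3 0 0 0"

```text
time_s: 10.5
position: [0.4701, 0.3681, 0.0622]
tcp_rot: [0.0, 0.595, 0.804, 0.0]
force: [0.7, 0.4, -4.3]
finger_gap: 0.0174
```

Emit:
apply_moves --moves "0 0 0.3 0 0 0;0 0 0.3 0 0 0;0 0 0.3 0 0 0"

```text
time_s: 10.75
position: [0.4702, 0.3681, 0.062]
tcp_rot: [0.0, 0.595, 0.804, 0.0]
force: [1.1, 0.5, -3.7]
finger_gap: 0.0177
```

Emit:
apply_moves --moves "0 0 0.3 0 0 0;0 0 0.3 0 0 0;0 0 0.3 0 0 0"

```text
time_s: 11.0
position: [0.4703, 0.3682, 0.0617]
tcp_rot: [0.0, 0.595, 0.804, 0.0]
force: [1.2, 1.8, -2.7]
finger_gap: 0.0181
```

Light contact: the cone wall pushes toward +x,+y. I'll yield by about 0.4 mm that way and continue.

Emit:
apply_moves --moves "0.3 0.4 0 0 0 0;0.3 0.4 0 0 0 0;0.3 0.4 0 0 0 0"

```text
time_s: 11.25
position: [0.4704, 0.3684, 0.0616]
tcp_rot: [0.0, 0.595, 0.804, -0.0]
force: [1.8, 0.0, -2.8]
finger_gap: 0.0173
```

Emit:
apply_moves --moves "0 0 0.3 0 0 0;0 0 0.3 0 0 0;0 0 0.3 0 0 0"

```text
time_s: 11.5
position: [0.4704, 0.3685, 0.0613]
tcp_rot: [0.0, 0.595, 0.804, 0.0]
force: [1.5, 0.2, -1.4]
finger_gap: 0.0176
```

Emit:
apply_moves --moves "0 0 0.3 0 0 0;0 0 0.3 0 0 0;0 0 0.3 0 0 0"

```text
time_s: 11.75
position: [0.4705, 0.3685, 0.0611]
tcp_rot: [0.0, 0.595, 0.804, 0.0]
force: [2.6, 1.1, -1.8]
finger_gap: 0.0176
```

Emit:
apply_moves --moves "0.1 0.5 0 0 0 0;0.1 0.5 0 0 0 0;0.1 0.5 0 0 0 0"

```text
time_s: 12.0
position: [0.4707, 0.3687, 0.061]
tcp_rot: [-0.0, 0.595, 0.804, -0.0]
force: [0.0, 0.1, -1.3]
finger_gap: 0.0177
```

Emit:
apply_moves --moves "0 0 0.3 0 0 0;0 0 0.3 0 0 0;0 0 0.3 0 0 0"

```text
time_s: 12.25
position: [0.4707, 0.3687, 0.0608]
tcp_rot: [-0.0, 0.595, 0.804, 0.0]
force: [-0.2, 0.7, 2.1]
finger_gap: 0.0176
```

Run:
```python
from h import *
s=readout.state(); print(s['force'],s['moment'],s['position'])
```

```text
[-0.22387305  0.69504503  2.08563549] [-0.01067412 -0.06566701  0.18577955] [0.47074214 0.36872454 0.0608274 ]
```

Seated: lateral force about 0 and z at home height. Now building up to the bedding press.

Emit:
apply_moves --moves "0 0 0.3 0 0 0;0 0 0.3 0 0 0"

```text
time_s: 12.42
position: [0.4708, 0.3688, 0.0607]
tcp_rot: [0.0, 0.595, 0.804, 0.0]
force: [-1.8, 0.3, 4.7]
finger_gap: 0.0177
```

Emit:
apply_moves --moves "0 0 0.2 0 0 0;0 0 0.2 0 0 0"

```text
time_s: 12.58
position: [0.4708, 0.3688, 0.0607]
tcp_rot: [0.0, 0.595, 0.804, 0.0]
force: [-2.0, -0.3, 6.7]
finger_gap: 0.0179
```

Emit:
apply_moves --moves "0 -0.2 0.2 0 0 0;0 -0.2 0.2 0 0 0;0 -0.2 0.2 0 0 0"

```text
time_s: 12.83
position: [0.4708, 0.3688, 0.0607]
tcp_rot: [0.0, 0.595, 0.804, 0.0]
force: [-2.4, -0.7, 7.5]
finger_gap: 0.018
```

Emit:
apply_moves --moves "0 0 0.05 0 0 0;0 0 0.05 0 0 0;0 0 0.05 0 0 0;0 0 0.05 0 0 0"

```text
time_s: 13.17
position: [0.4708, 0.3688, 0.0606]
tcp_rot: [0.0, 0.595, 0.804, 0.0]
force: [-1.9, -0.2, 7.7]
finger_gap: 0.0174
```

Emit:
apply_moves --moves "0 0 0 0 0 0;0 0 0 0 0 0;0 0 0 0 0 0;0 0 0 0 0 0"

```text
time_s: 13.5
position: [0.4708, 0.3688, 0.0606]
tcp_rot: [0.0, 0.595, 0.804, 0.0]
force: [-1.5, -0.0, 7.0]
finger_gap: 0.0174
```

Emit:
apply_moves --moves "0 -0.15 0.2 0 0 0;0 -0.15 0.2 0 0 0;0 -0.15 0.2 0 0 0;0 -0.15 0.2 0 0 0"

```text
time_s: 13.83
position: [0.4708, 0.3688, 0.0606]
tcp_rot: [0.0, 0.595, 0.804, 0.001]
force: [-1.8, -0.4, 8.5]
finger_gap: 0.0176
```

Emit:
apply_moves --moves "0 0 0 0 0 0;0 0 0 0 0 0;0 0 0 0 0 0;0 0 0 0 0 0"

```text
time_s: 14.17
position: [0.4708, 0.3688, 0.0606]
tcp_rot: [0.0, 0.595, 0.804, 0.001]
force: [-1.2, -0.1, 9.1]
finger_gap: 0.0177
```

Emit:
apply_moves --moves "0 0 0 0 0 0;0 0 0 0 0 0;0 0 0 0 0 0;0 0 0 0 0 0"

```text
time_s: 14.5
position: [0.4708, 0.3688, 0.0607]
tcp_rot: [0.0, 0.595, 0.804, 0.001]
force: [-1.3, -0.2, 9.1]
finger_gap: 0.0173
```

Emit:
apply_moves --moves "0 0 -0.3 0 0 0;0 0 -0.6 0 0 0;0 0 -0.6 0 0 0;0 0 -0.6 0 0 0"

```text
time_s: 14.83
position: [0.4707, 0.3688, 0.0607]
tcp_rot: [0.0, 0.595, 0.804, 0.0]
force: [-0.4, 0.7, 6.5]
finger_gap: 0.018
```

Emit:
apply_moves --moves "0 0 0 0 0 0;0 0 0 0 0 0;0 0 0 0 0 0;0 0 0 0 0 0;0 0 0 0 0 0" --jaw 110 --grip_force 10

```text
time_s: 15.25
position: [0.4704, 0.3685, 0.0601]
tcp_rot: [-0.0, 0.595, 0.804, -0.0]
force: [-0.5, -0.5, 0.4]
finger_gap: 0.0486
```

Emit:
apply_moves --moves "0 0 0 0 0 0;0 0 0 0 0 0;0 0 0 0 0 0;0 0 0 0 0 0"

```text
time_s: 15.58
position: [0.4704, 0.3686, 0.0603]
tcp_rot: [-0.0, 0.595, 0.804, -0.0]
force: [-0.5, 1.4, 0.2]
finger_gap: 0.0501
```

Released, no residual force. Lifting away clear and checking.

Emit:
apply_moves --moves "0 0 -10 0 0 0;0 0 -30 0 0 0;0 0 -60 0 0 0;0 0 -95 0 0 0;0 0 -130 0 0 0"

```text
time_s: 16.0
position: [0.4701, 0.3684, 0.1924]
tcp_rot: [-0.0, 0.595, 0.804, -0.0]
force: [0.8, -0.4, -0.2]
finger_gap: 0.0501
```

Emit:
apply_moves --moves "-10 0 -30 0 0 0;-30 0 -50 0 0 0;-50 0 -60 0 0 0;-60 0 -60 0 0 0;-60 0 -60 0 0 0"

```text
time_s: 16.42
position: [0.4885, 0.3098, 0.2508]
tcp_rot: [0.0, 0.596, 0.803, 0.0]
force: [-0.5, -0.4, -0.5]
finger_gap: 0.0504
```

Emit:
apply_moves --moves "0 0 0 0 0 0;0 0 0 0 0 0;0 0 0 0 0 0"

```text
time_s: 16.67
position: [0.4875, 0.3119, 0.2494]
tcp_rot: [-0.001, 0.594, 0.804, -0.001]
force: [-0.2, -0.3, 0.7]
finger_gap: 0.05
```

Run:
```python
from h import *
to([.4707,.3681,.0612],107)
w=shot('wrist','w3.png'); c=shot('scene','s3.png'); np.save('w3.npy',w,allow_pickle=True);np.save('s3.npy',c,allow_pickle=True)
a=np.radians(17);X=np.array([np.cos(a),np.sin(a),0]);Y=np.array([-X[1],X[0],0])
g=np.array([.4708,.3687,.079])
for n,o in(('nose',(-.05,0)),('r-',(.025,-.045))):
    p=g+o[0]*X+o[1]*Y; p[2]=.056; print(n,p,proj(w,p),proj(c,p))
iw=cv2.imread('pics/w3.png');ic=cv2.imread('pics/s3.png')
cv2.imwrite('pics/f.png',np.vstack([cv2.resize(iw[20:200,200:460],(430,298)),cv2.resize(ic[225:350,200:380],(430,298),interpolation=cv2.INTER_CUBIC)]))
```

```text
t 16.6667 pos [0.4875 0.3119 0.2494] F [-0.24 -0.3   0.67] gap 0.05
row [ 58.6   0.8 188.2] [-0.002 -0.     0.001]
nose [0.42298476 0.35408141 0.056     ] [269.2095493  119.55749352] [293.78351351 289.26086898]
r- [0.50786435 0.33297558 0.056     ] [341.12698665 163.07192643] [273.2226486 264.6561162]
```

View pics/f.png

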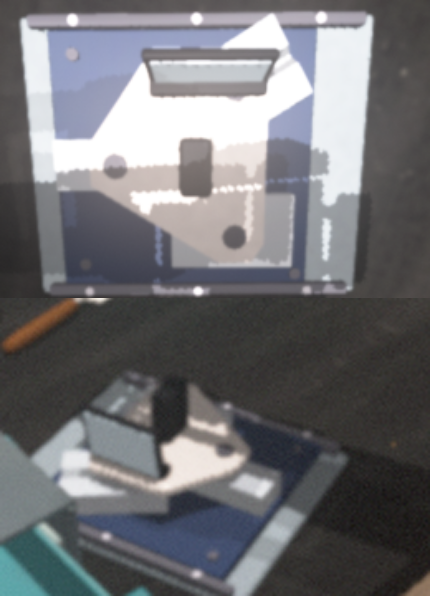

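The final view shows the plate level on its seats. Nose mark is at wrist px (269.5,121) against a predicted (269.2,119.6), rear mark at (341.5,163.3) against (341.1,163.1).

```bash
python3 -c "
from h import *
print(robot.sign_off())"
```

```text
the job is handed in; nothing more can be done
None
```

The mirror plate is on the kinematic base with its feet home as far as I can measure. I handed the job in at about 17 s of the 67 s allowed.

**What I did**
- I pinched the black grip, lifted the plate and measured the locked seats with the wrist camera: cone at (0.423, 0.3535) m, base yaw 17°.
- I then lowered the plate in steps of 0.3–1 mm. The nose went straight into the cone. Light wall contact of about 2–3 N guided two small sideways corrections.
- I pressed down, eased off, opened the jaws and backed away.

**Last checks**
- **Height:** the tool ended at 60.7 mm, against 61.2 mm expected when home and 65.6 mm if the plate were riding on the block tops.
- **Press:** the hand pushed with about 9 N for about 0.8 s, roughly 13.5 N on the seats with the plate's weight. So it is "about 12 N" only between those two readings. The highest readings I saw stayed below the 20 N limit.
- **Position after release:** the nose and rear marks were within about 1.5 px of the seated prediction in the wrist view. The nose mark also agreed within about 1.5 px in the scene view.
- **Disagreements:** before the move, the side camera put points 6–10 mm off in y from the other two cameras, so I did not use it for positions. A small sideways force of 1–2 N remained during the press and was gone after release.
- **Not checked:** I did not re-measure the bottle, lemon or pot afterwards. The arm felt no unexpected contact along its path.

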